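# Turn the stock tags at the art-room supply station

## Task

Bring the stock tags of the art-room supply station up to date: push over the tags that are wrong, so that each full tub has its tag leaning back towards it, solid disc up, and each tub that is not full has its tag leaning forward towards the robot, ring up, every tag resting against its stop. Tip them over gently with a fingertip, without pinching a plate or forcing it, and leave the tubs, the glue bottle, the jar and the foil tray standing where they are.

Things in the scene. Friction and masses are not known exactly. Their poses are not given: they have to be found in the camera images.
- station: Fixed plywood board on the table, 315 x 430 mm, 12 mm thick. Origin at table height below the middle of the line of tag pivots; board from x -72 to +242 mm. x points from tags to tubs (away from the robot), y along the row, z up. Front batten (40 mm deep, top 30 mm high) carries the tags; tubs stand centred 170 mm behind the pivots in bays at y -150, -50, 50, 150 mm. A tag is for the tub straight behind it.
- pivot_a (a point): Tag A: centre of its pivot pin, 44 mm above the table, at any one of the four places of the row. Axes as the station's: x towards its tub, y along the pin, z up. Its aluminium bracket, 68 mm wide along y, has two channel walls sloping up and outwards that end 21 mm above the pin and 18 mm to either side.
- plate_a (a point): Tag A: centre of its stiff white plate, 60 mm wide, 4 mm thick, 30 g; the point turns with the plate. z runs along the plate from pin to free edge (31 mm from here, 66 mm from the pin), y along the pin, x square to the plate. The -x face bears a solid black disc (48 mm), the +x face an open black ring (48 mm).
- tag_a (a joint): Tag A: angle on its pin, rad. 0: leans 30 degrees from upright towards the robot, on its stop, ring face up (free edge 33 mm in front of the pin, 57 mm above it). 0.524: upright. 1.047: leans 30 degrees towards the tub, on its stop, disc face up (edge 33 mm behind). Turns freely, under 1 N at the edge; once well past upright it falls over by its own weight.
- pivot_b (a point): Tag B: centre of its pivot pin, 44 mm above the table, at any one of the four places of the row. Axes as the station's: x towards its tub, y along the pin, z up. Its aluminium bracket, 68 mm wide along y, has two channel walls sloping up and outwards that end 21 mm above the pin and 18 mm to either side.
- plate_b (a point): Tag B: centre of its stiff white plate, 60 mm wide, 4 mm thick, 30 g; the point turns with the plate. z runs along the plate from pin to free edge (31 mm from here, 66 mm from the pin), y along the pin, x square to the plate. The -x face bears a solid black disc (48 mm), the +x face an open black ring (48 mm).
- tag_b (a joint): Tag B: angle on its pin, rad. 0: leans 30 degrees from upright towards the robot, on its stop, ring face up (free edge 33 mm in front of the pin, 57 mm above it). 0.524: upright. 1.047: leans 30 degrees towards the tub, on its stop, disc face up (edge 33 mm behind). Turns freely, under 1 N at the edge; once well past upright it falls over by its own weight.
- pivot_c (a point): Tag C: centre of its pivot pin, 44 mm above the table, at any one of the four places of the row. Axes as the station's: x towards its tub, y along the pin, z up. Its aluminium bracket, 68 mm wide along y, has two channel walls sloping up and outwards that end 21 mm above the pin and 18 mm to either side.
- plate_c (a point): Tag C: centre of its stiff white plate, 60 mm wide, 4 mm thick, 30 g; the point turns with the plate. z runs along the plate from pin to free edge (31 mm from here, 66 mm from the pin), y along the pin, x square to the plate. The -x face bears a solid black disc (48 mm), the +x face an open black ring (48 mm).
- tag_c (a joint): Tag C: angle on its pin, rad. 0: leans 30 degrees from upright towards the robot, on its stop, ring face up (free edge 33 mm in front of the pin, 57 mm above it). 0.524: upright. 1.047: leans 30 degrees towards the tub, on its stop, disc face up (edge 33 mm behind). Turns freely, under 1 N at the edge; once well past upright it falls over by its own weight.
- pivot_d (a point): Tag D: centre of its pivot pin, 44 mm above the table, at any one of the four places of the row. Axes as the station's: x towards its tub, y along the pin, z up. Its aluminium bracket, 68 mm wide along y, has two channel walls sloping up and outwards that end 21 mm above the pin and 18 mm to either side.
- plate_d (a point): Tag D: centre of its stiff white plate, 60 mm wide, 4 mm thick, 30 g; the point turns with the plate. z runs along the plate from pin to free edge (31 mm from here, 66 mm from the pin), y along the pin, x square to the plate. The -x face bears a solid black disc (48 mm), the +x face an open black ring (48 mm).
- tag_d (a joint): Tag D: angle on its pin, rad. 0: leans 30 degrees from upright towards the robot, on its stop, ring face up (free edge 33 mm in front of the pin, 57 mm above it). 0.524: upright. 1.047: leans 30 degrees towards the tub, on its stop, disc face up (edge 33 mm behind). Turns freely, under 1 N at the edge; once well past upright it falls over by its own weight.
- tub_sticks: An open blue plastic tub standing loose in a bay of the station, 106 mm (x) by 84 mm (y), 70 mm high; which bay differs from run to run. Origin at the centre of its underside, 12 mm above the table. FULL: packed with twelve upright glue sticks that stand 86 mm above its underside.
- tub_beads: An open blue plastic tub standing loose in a bay of the station, 106 mm (x) by 84 mm (y), 70 mm high; which bay differs from run to run. Origin at the centre of its underside, 12 mm above the table. FULL: heaped with wooden beads, up to 103 mm above its underside.
- tub_low: An open blue plastic tub standing loose in a bay of the station, 106 mm (x) by 84 mm (y), 70 mm high; which bay differs from run to run. Origin at the centre of its underside, 12 mm above the table. NOT full: a single glue stick lies on its floor.
- tub_empty: An open blue plastic tub standing loose in a bay of the station, 106 mm (x) by 84 mm (y), 70 mm high; which bay differs from run to run. Origin at the centre of its underside, 12 mm above the table. NOT full: nothing in it.
- glue_bottle: Bystander: loose white glue bottle with a red nozzle cap, 57 mm across, 138 mm high, standing on the table past the +y end of the station. Origin at the centre of its underside.
- jar: Bystander: loose glass jar with a steel lid, 64 mm across, 85 mm high, standing on the table in front of the row of tags, on the robot's side. Origin at the centre of its underside.
- foil_tray: Bystander: loose foil tray 200 x 150 mm, 30 mm high, with dark blue paper in it, on the table past the -y end of the station. Origin at the centre of its underside.
Not all that is in view belongs to the job. What is shaped like the tub_beads but black or yellow is not meant.

How it is judged:
At the end, for the whole second after the job is handed in: The tags standing before the two full tubs (glue sticks, beads) read more than 0.95 rad (disc up, leaning back) and the tags before the other two less than 0.1 rad (ring up, leaning forward), all at rest (under 0.1 rad/s) ((y of tub_sticks in the frame of pivot_a below -0.05 m or y of tub_sticks in the frame of pivot_a above 0.05 m or value of joint tag_a above 0.95 rad) and (y of tub_beads in the frame of pivot_a below -0.05 m or y of tub_beads in the frame of pivot_a above 0.05 m or value of joint tag_a above 0.95 rad) and (y of tub_low in the frame of pivot_a below -0.05 m or y of tub_low in the frame of pivot_a above 0.05 m or value of joint tag_a below 0.1 rad) and (y of tub_empty in the frame of pivot_a below -0.05 m or y of tub_empty in the frame of pivot_a above 0.05 m or value of joint tag_a below 0.1 rad) and velocity of joint tag_a between -0.1 and 0.1 rad/s and (y of tub_sticks in the frame of pivot_b below -0.05 m or y of tub_sticks in the frame of pivot_b above 0.05 m or value of joint tag_b above 0.95 rad) and (y of tub_beads in the frame of pivot_b below -0.05 m or y of tub_beads in the frame of pivot_b above 0.05 m or value of joint tag_b above 0.95 rad) and (y of tub_low in the frame of pivot_b below -0.05 m or y of tub_low in the frame of pivot_b above 0.05 m or value of joint tag_b below 0.1 rad) and (y of tub_empty in the frame of pivot_b below -0.05 m or y of tub_empty in the frame of pivot_b above 0.05 m or value of joint tag_b below 0.1 rad) and velocity of joint tag_b between -0.1 and 0.1 rad/s and (y of tub_sticks in the frame of pivot_c below -0.05 m or y of tub_sticks in the frame of pivot_c above 0.05 m or value of joint tag_c above 0.95 rad) and (y of tub_beads in the frame of pivot_c below -0.05 m or y of tub_beads in the frame of pivot_c above 0.05 m or value of joint tag_c above 0.95 rad) and (y of tub_low in the frame of pivot_c below -0.05 m or y of tub_low in the frame of pivot_c above 0.05 m or value of joint tag_c below 0.1 rad) and (y of tub_empty in the frame of pivot_c below -0.05 m or y of tub_empty in the frame of pivot_c above 0.05 m or value of joint tag_c below 0.1 rad) and velocity of joint tag_c between -0.1 and 0.1 rad/s and (y of tub_sticks in the frame of pivot_d below -0.05 m or y of tub_sticks in the frame of pivot_d above 0.05 m or value of joint tag_d above 0.95 rad) and (y of tub_beads in the frame of pivot_d below -0.05 m or y of tub_beads in the frame of pivot_d above 0.05 m or value of joint tag_d above 0.95 rad) and (y of tub_low in the frame of pivot_d below -0.05 m or y of tub_low in the frame of pivot_d above 0.05 m or value of joint tag_d below 0.1 rad) and (y of tub_empty in the frame of pivot_d below -0.05 m or y of tub_empty in the frame of pivot_d above 0.05 m or value of joint tag_d below 0.1 rad) and velocity of joint tag_d between -0.1 and 0.1 rad/s); the robot touches nothing.
It fails at once if a tub is lifted or shifted by more than 25 mm (distance of any of tub_sticks, tub_beads, tub_low, tub_empty from where it was at the start of the episode above 0.025 m).
It fails at once if the glue bottle, the jar or the foil tray is lifted or shifted by more than 30 mm, or tipped (distance of any of glue_bottle, jar, foil_tray from where it was at the start of the episode above 0.03 m or angle between any of glue_bottle, jar, foil_tray's own z axis and vertical above 0.4 rad).
It fails at once if a tag plate is gripped between the fingers ((x of the grasp point in the frame of plate_a between -0.005 and 0.005 m and y of the grasp point in the frame of plate_a between -0.034 and 0.034 m and z of the grasp point in the frame of plate_a between -0.035 and 0.029 m and contact force between the fingers and tag_a above 3 N) or (x of the grasp point in the frame of plate_b between -0.005 and 0.005 m and y of the grasp point in the frame of plate_b between -0.034 and 0.034 m and z of the grasp point in the frame of plate_b between -0.035 and 0.029 m and contact force between the fingers and tag_b above 3 N) or (x of the grasp point in the frame of plate_c between -0.005 and 0.005 m and y of the grasp point in the frame of plate_c between -0.034 and 0.034 m and z of the grasp point in the frame of plate_c between -0.035 and 0.029 m and contact force between the fingers and tag_c above 3 N) or (x of the grasp point in the frame of plate_d between -0.005 and 0.005 m and y of the grasp point in the frame of plate_d between -0.034 and 0.034 m and z of the grasp point in the frame of plate_d between -0.035 and 0.029 m and contact force between the fingers and tag_d above 3 N)).
It fails at once if a tag is forced: a finger presses it with more than 20 N (contact force between any of the arm, the fingers and tag_a above 20 N or contact force between any of the arm, the fingers and tag_b above 20 N or contact force between any of the arm, the fingers and tag_c above 20 N or contact force between any of the arm, the fingers and tag_d above 20 N).
It also fails if it takes over 53 s, if anything falls off the work surface, if the arm or the gripper's body presses on something with over 40 N, if the wrist force passes 120 N, or if a joint passes its speed limit or range.

## Robot

A 7-joint arm with a two-finger parallel gripper is mounted at the origin on the work surface. World frame = base frame: x ahead of the robot, y to its left, z up, the work surface at z = 0. Lengths are in m, angles in rad, forces in N, time in s.
With the tool pointing down it reaches from about 0.4 to 0.85 m from the base axis. Payload 10.4 kg.
Tool frame: the origin (TCP) lies between the finger pads; the fingertips stand 19 mm ahead of it and the grasp point (between the pads) is the TCP (manip.tip_reach is the z of the fingertips in the tool frame, in m); z points along the fingers, y is the direction in which the jaws open and shut (so a half turn about z gives the same grasp; the last joint's range is limited). The gripper opens to 85 mm and grips with 20 to 120 N. Pads are 22 mm wide; open, the fingers measure 114 mm over their backs; the gripper's body (76 mm by 85 mm) begins 54 mm behind the grasp point. The pads swing forward as they close: fully open they stand 13 mm farther back than shut.
Start: joints at [1.29, 0.332, -0.065, 1.46, 0.022, 1.35, -0.088], TCP at [0.159, -0.604, 0.25] pointing down, gripper open.
Joint ranges: [-2.6, 2.6], [-0.5, 2.12], [-1.47, 1.34], [0.16, 2.42], [-1.27, 4.41], [0.06, 2.06], [-2.6, 2.6]. Speed limits (rad/s): [2.22, 2.22, 2.79, 2.79, 3.14, 3.14, 3.14].

## Interface

Orientations are given as a unit quaternion [x, y, z, w].
In Python, from workcell import sensors, cams, manip gives the robot as it stands.
- The arm moves only by the shell command python3 -m jog 'ROWS' [FORCE]. ROWS is JSON, a list of rows, each a list of 3 entries, a list of its own where there are three numbers: the shift along the world's x, y, z in m, then the turn, a rotation vector about the world's x, y, z in rad, then the opening in per cent of the stroke, from 0 (shut) to 100 (fully open). In form: [[[dx, dy, dz], [wx, wy, wz], grip], ...]. A call has 1 to 5 rows; each row shifts and turns the pose as measured when the row begins; what a row does not reach is not made up. A row lasts 1/8 s, in which the tool goes at most 62.5 mm and 10.7 degrees, less where a joint would pass 70% of its speed; a pose out of reach is approached as far as the arm can. A call with a gripper value outside its range is refused whole. The fingers move at their own pace and stop on an object; FORCE is the grip in N (left out, the last holds). Time passes only in rows, so rows that do not move let the fingers close. It gives the time, the measured TCP pose, the force and the opening at its end, in the units of the state.
- sensors.get_obs(): the state, without advancing time (a new reading comes with each control period).
- cams.camera(name): name is "scene" or "top" or "wrist"; returns (picture, depth): 480x640x3 uint8, red, green, blue; 480x640 float32, m along the optical axis (not along the pixel's ray), 0 where there is no reading.
- cams.camera_model(name): a dict with "intrinsics" (3x3 intrinsics, pixels), "k1" (the pictures are not rectified: a ray, as slopes to the right and down, at radius r is drawn at 1 + k1 r^2 times it, then the intrinsics apply), "view" (4x4, takes a point from world to camera coordinates). Camera axes: x right, y down, z forward; pixel columns grow to the right and rows downward; lengths in m; the calibration is good to about 2 mm. A picture is of the moment at which its call begins: read the wrist's pose just before it. camera_model takes no time and is no camera call; for the wrist camera it gives the pose at the moment of the call.
- manip.hand_in(): hands the job in, once; it reports no verdict.
The state is a dict: "clock": time; "joint_pos": joint angles; "joint_velocities": joint speeds; "tau": joint torques, N m; "position": TCP position; "ee_rot": TCP orientation; "ft_force": force on the tool from outside, world axes, zero at the start; "torque": the same for the moment, N m; "grip_width": opening from 0.0 (shut) to 1.0 (fully open).
Only numpy, scipy, OpenCV 4.12 (cv2) and the standard library are available. Lean on these libraries where they do the work, as an engineer would, in place of code of your own. Each camera call takes 0.05 s, during which the arm holds its last target.

## Working session

There is one attempt and no reset: what is moved stays moved. The work goes in short steps, Python scripts to look and compute and a shell command to move; the robot and the scene stay as the last step left them, time stands still between calls to the robot, and variables do not carry over. Pictures are saved under pics/ and viewed, and the job is handed in when it is done.

```bash
ls; mkdir -p pics; python3 - <<'E'
from workcell import sensors, cams, manip
import cv2, numpy as np
o=sensors.get_obs(); print({k:np.round(v,3).tolist() for k,v in o.items()}, manip.tip_reach)
for n in ["scene","top"]:
    p,d=cams.camera(n); cv2.imwrite(f"pics/{n}0.png",p[:,:,::-1]); np.save(f"{n}0.npy",d); 
    m=cams.camera_model(n); print(n,m)
E
```

```text
pics
{'clock': 0.0, 'joint_pos': [1.29, 0.333, -0.065, 1.461, 0.022, 1.35, -0.088], 'joint_velocities': [-0.0, -0.0, -0.0, -0.001, 0.001, -0.0, 0.002], 'tau': [0.0, -62.545, 0.049, -39.16, 0.016, 0.01, -0.0], 'position': [0.159, -0.604, 0.25], 'ee_rot': [0.992, 0.129, -0.0, -0.001], 'ft_force': [-0.4, -0.087, 0.572], 'torque': [0.042, -0.018, 0.059], 'grip_width': 1.001} 0.019
scene {'intrinsics': array([[601.84857178,   0.        , 326.64820715],
       [  0.        , 601.84857178, 255.91828909],
       [  0.        ,   0.        ,   1.        ]]), 'k1': -0.20504196198802624, 'view': array([[ 0.83028008,  0.55733808, -0.00304337, -0.46216609],
       [ 0.45178315, -0.67620993, -0.58192106, -0.20907214],
       [-0.32638472,  0.48178252, -0.81323958,  1.5310635 ],
       [ 0.        ,  0.        ,  0.        ,  1.        ]])}
top {'intrinsics': array([[582.79519377,   0.        , 322.23060374],
       [  0.        , 582.79519377, 230.36098908],
       [  0.        ,   0.        ,   1.        ]]), 'k1': -0.11656487487794116, 'view': array([[-0.02898457, -0.99936188, -0.02087407,  0.0179329 ],
       [-0.99018582,  0.03156218, -0.1361465 ,  0.52616245],
       [ 0.13671846,  0.01672306, -0.99046878,  1.42370449],
       [ 0.        ,  0.        ,  0.        ,  1.        ]])}
```

View pics/scene0.png

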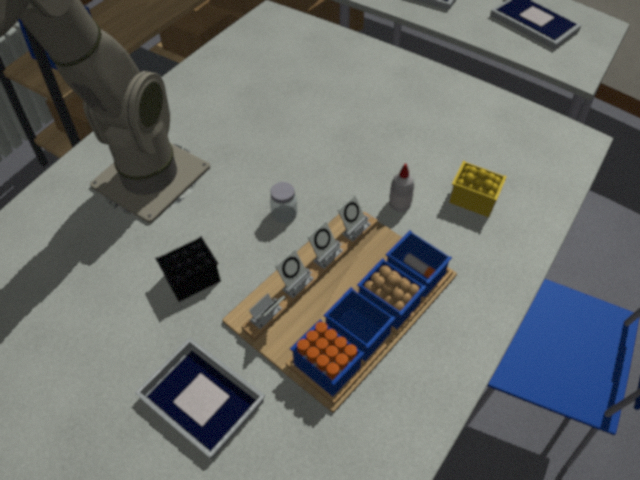

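View pics/top0.png

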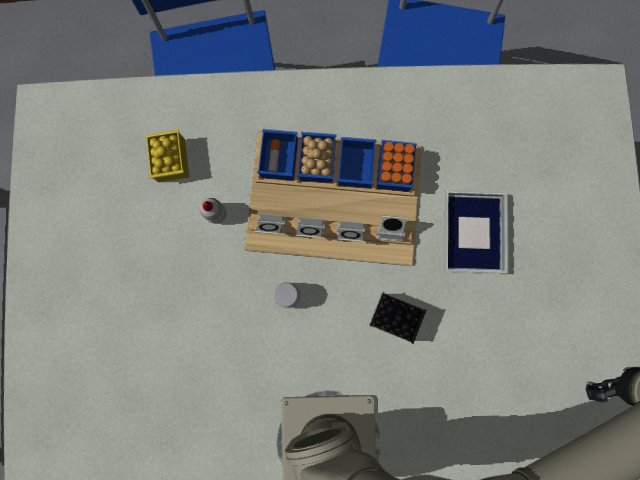

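```bash
cat > h.py <<'E'
import numpy as np, cv2
from workcell import cams
def world(n,pts,d,m=None):
    m=m or cams.camera_model(n); K=m["intrinsics"]; V=m["view"]
    pts=np.atleast_2d(np.array(pts,float))
    q=cv2.undistortPoints(pts.reshape(-1,1,2),K,np.array([m["k1"],0,0,0,0.])).reshape(-1,2)
    z=d[pts[:,1].round().astype(int),pts[:,0].round().astype(int)]
    c=np.c_[q*z[:,None],z]
    return (c-V[:3,3])@V[:3,:3]
def pix(n,P,m=None):
    m=m or cams.camera_model(n); V=m["view"]; P=np.atleast_2d(np.array(P,float))
    r,_=cv2.Rodrigues(V[:3,:3])
    return cv2.projectPoints(P.reshape(-1,1,3),r,V[:3,3].copy(),m["intrinsics"],np.array([m["k1"],0,0,0,0.]))[0].reshape(-1,2)
E
python3 - <<'E'
import cv2,numpy as np
from h import *
a=cv2.imread("pics/top0.png")[120:275,235:435]; b=cv2.imread("pics/scene0.png")[185:340,235:435]
cv2.imwrite("pics/crop0.png",np.vstack([cv2.resize(x,None,fx=3.8,fy=3.8,interpolation=cv2.INTER_CUBIC) for x in (a,)]))
cv2.imwrite("pics/crop1.png",cv2.resize(b,None,fx=3.8,fy=3.8,interpolation=cv2.INTER_CUBIC))
d=np.load("top0.npy")
names=["TL board","TR","BR","BL","tag1","tag2","tag3","tag4","low","beads","empty","sticks","bottle","jar","black","tray"]
p=[(261,131),(421,147),(414,264),(247,249),(270,225),(310,228),(350,232),(391,224),(277,160),(317,157),(357,162),(396,165),(210,207),(287,295),(398,317),(474,232)]
for n,w in zip(names,world("top",p,d)): print(n,np.round(w,3))
E
```

```text
TL board [ 0.804  0.158 -0.006]
TR [ 0.744 -0.263 -0.001]
BR [ 0.437 -0.228  0.004]
BL [0.488 0.195 0.016]
tag1 [0.539 0.129 0.071]
tag2 [0.529 0.031 0.07 ]
tag3 [ 0.516 -0.067  0.065]
tag4 [ 0.53  -0.166  0.083]
low [0.712 0.113 0.034]
beads [0.696 0.008 0.11 ]
empty [ 0.707 -0.093  0.005]
sticks [ 0.673 -0.184  0.097]
bottle [0.582 0.269 0.11 ]
jar [0.367 0.09  0.081]
black [ 0.307 -0.171  0.104]
tray [ 0.514 -0.386  0.006]
```

View pics/crop0.png

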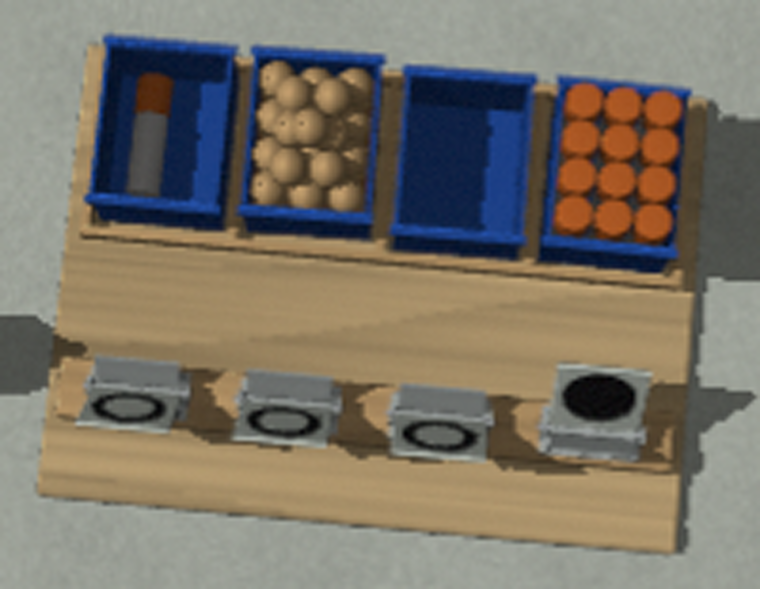

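View pics/crop1.png

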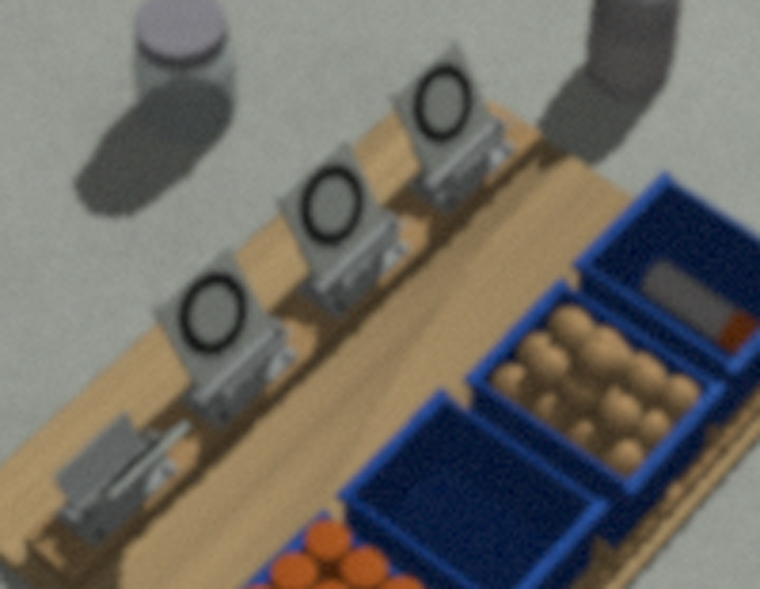

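Top view: from the left (+y) the tubs are low (277,160), beads (317,157), empty (357,162) and sticks (396,165). The black box (398,317) and yellow box (165,155) are decoys. The tags read ring (270,225), ring (310,228), ring (350,232) and disc (391,224). Only the tag at (310,228), in front of the beads, is wrong, and it has to go back. The close crop confirms this.

Next I'll refine its position.

```bash
python3 - <<'E'
import cv2,numpy as np
from h import *
g=cv2.cvtColor(cv2.imread("pics/top0.png"),cv2.COLOR_BGR2GRAY)
d=np.load("top0.npy"); m=cams.camera_model("top")
C=[]
for (u,v) in [(270,225),(310,229),(350,233)]:
    s=g[v-7:v+10,u-16:u+17]; 
    _,t=cv2.threshold(s,45,255,cv2.THRESH_BINARY_INV); n,l,st,ce=cv2.connectedComponentsWithStats(t)
    k=max(range(1,n),key=lambda i:st[i,2]*st[i,3]); x,y,w,h,a=st[k]
    c=(u-16+x+(w-1)/2, v-7+y+(h-1)/2)
    # intersect ray with z=.0743
    p1=world("top",[c],np.full((480,640),1.,np.float32))[0]; V=m["view"]; o=-V[:3,:3].T@V[:3,3]
    P=o+(p1-o)*(.0755-o[2])/(p1[2]-o[2]); C.append(P)
    print(c,(w,h),np.round(P,4), np.round(world("top",[c],d),3))
C=np.array(C); e=C[0]-C[2]; yaw=np.arctan2(-e[0],e[1]); print("pitch",np.linalg.norm(e)/2,"yaw",yaw)
X=np.array([np.cos(yaw),np.sin(yaw),0]);Y=np.array([-X[1],X[0],0])
piv=C.mean(0)+.0175*X; piv[2]=.044; print("pivot2",piv.round(4),"X",X.round(3))
O=piv-.05*Y; O[2]=0
# overlay
im=cv2.imread("pics/top0.png")
q=lambda x,y,z:O+X*x+Y*y+np.array([0,0,z])
for a in [[(-.072,-.215,.012),(-.072,.215,.012),(.242,.215,.012),(.242,-.215,.012)]]+[[(.117,y-.042,.082),(.117,y+.042,.082),(.223,y+.042,.082),(.223,y-.042,.082)] for y in (-.15,-.05,.05,.15)]+[[(0,y-.03,.044),(0,y+.03,.044),(s*.033,y+.03,.101),(s*.033,y-.03,.101)] for y,s in ((-.15,1),(-.05,-1),(.05,-1),(.15,-1))]:
    pp=(pix("top",[q(*z) for z in a])*4).round().astype(int)
    if 'b' not in globals(): b=cv2.resize(im,None,fx=4,fy=4,interpolation=cv2.INTER_CUBIC)
    cv2.polylines(b,[pp],True,(0,255,0),1)
cv2.imwrite("pics/ov.png",b[480:1080,940:1740])
E
```

```text
(np.float64(268.0), np.float64(227.0)) (np.int32(19), np.int32(7)) [0.5336 0.1336 0.0755] [[0.533 0.133 0.08 ]]
(np.float64(309.0), np.float64(231.0)) (np.int32(19), np.int32(7)) [0.5205 0.0335 0.0755] [[0.52  0.033 0.081]]
(np.float64(350.0), np.float64(234.5)) (np.int32(19), np.int32(8)) [ 0.5087 -0.066   0.0755] [[ 0.327 -0.022  1.482]]
pitch 0.10057602625384851 yaw -0.12377487521951257
pivot2 [0.5383 0.0316 0.044 ] X [ 0.992 -0.123  0.   ]
```

View pics/ov.png

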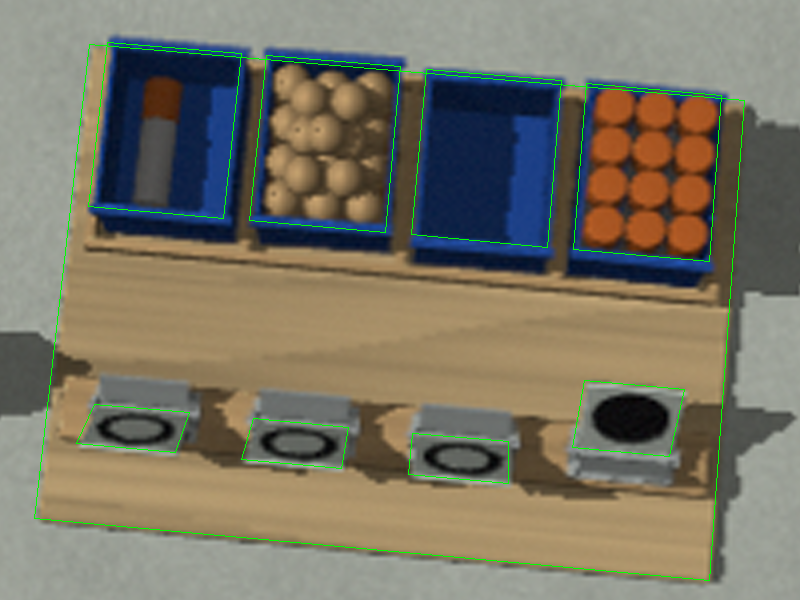

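Overlay fits within a few mm: pivot at (0.538, 0.031), and the plate's free edge at about (0.505, 0.036, 0.101). I'll shut the gripper and move in at height, going out in x first and then along y.

```bash
python3 -m jog '[[[0.055,0,0],[0,0,-0.127],0],[[0.055,0,0],[0,0,-0.127],0],[[0.055,0.02,0],[0,0,-0.127],0],[[0.055,0.03,0],[0,0,0],0],[[0.05,0.03,0],[0,0,0],0]]' 20; python3 -m jog '[[[0.02,0.055,0],[0,0,0],0],[[0,0.055,0],[0,0,0],0],[[0,0.055,0],[0,0,0],0],[[0,0.055,0],[0,0,0],0],[[0,0.055,0],[0,0,0],0]]'
```

```text
clock: 0.72
position: [0.4286, -0.5243, 0.2468]
ee_rot: [0.997, -0.074, -0.003, -0.002]
ft_force: [1.1, -0.8, 0.8]
grip_width: -0.004
clock: 1.35
position: [0.4522, -0.2383, 0.2426]
ee_rot: [0.997, -0.072, -0.004, -0.004]
ft_force: [0.8, -0.1, 1.0]
grip_width: -0.005
```

```bash
python3 -m jog '[[[0,0.055,0.002],[0,0,0],0],[[0,0.055,0.002],[0,0,0],0],[[-0.005,0.055,0.002],[0,0,0],0],[[-0.005,0.055,0],[0,0,0],0],[[0,0.055,0],[0,0,0.02],0]]'; python3 -m jog '[[[0,0,0],[0,0,0],0]]'
```

```text
clock: 1.98
position: [0.4397, 0.0458, 0.2479]
ee_rot: [0.998, -0.061, -0.005, -0.003]
ft_force: [1.7, -0.9, -0.0]
grip_width: -0.001
clock: 2.1
position: [0.4391, 0.0499, 0.2481]
ee_rot: [0.998, -0.058, -0.004, -0.003]
ft_force: [0.6, -0.6, -0.1]
grip_width: 0.001
```

```bash
python3 -m jog '[[[0.003,-0.006,-0.05],[0,0,0],0],[[0,0,-0.05],[0,0,0],0],[[0,0,-0.04],[0,0,0],0],[[0,0,0],[0,0,0],0]]'; python3 - <<'E'
from h import *
for n in ["scene","top","wrist"]:
    p,d=cams.camera(n); cv2.imwrite(f"pics/{n}1.png",p[:,:,::-1])
a=cv2.imread("pics/scene1.png")[170:320,240:440];b=cv2.imread("pics/wrist1.png")
cv2.imwrite("pics/c1.png",np.hstack([cv2.resize(a,(400,300)),cv2.resize(b,(400,300))]))
E
```

```text
clock: 2.6
position: [0.4418, 0.0413, 0.1047]
ee_rot: [0.998, -0.059, -0.004, -0.003]
ft_force: [0.1, 0.0, -0.3]
grip_width: 0.002
```

View pics/c1.png

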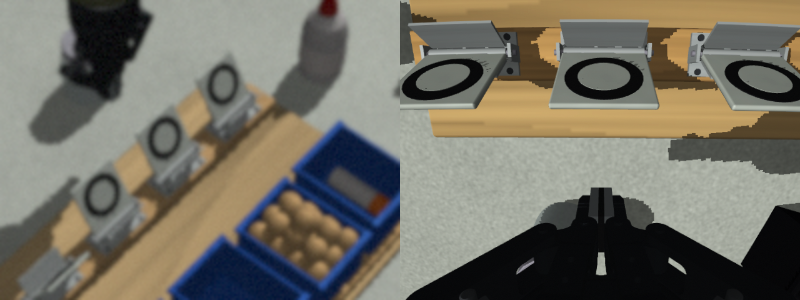

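The wrist view shows the shut fingers at (600,190) in line with the middle plate at (604,78), and nothing is touching. Now a gentle push.

```bash
python3 -m jog '[[[0.015,-0.002,0],[0,0,0],0],[[0.015,-0.002,0],[0,0,0],0],[[0.008,-0.001,0],[0,0,0],0],[[0.008,-0.001,0],[0,0,0],0],[[0.006,-0.001,0],[0,0,0],0]]';  python3 -m jog '[[[0.006,-0.001,0],[0,0,0],0],[[0.006,-0.001,0],[0,0,0],0],[[0.006,-0.001,0],[0,0,0],0],[[0.006,-0.001,0],[0,0,0],0]]'; python3 - <<'E'
from h import *
ims=[]
for n in ["scene","wrist"]:
    p,d=cams.camera(n); ims.append(p[:,:,::-1])
cv2.imwrite("pics/c2.png",np.hstack([cv2.resize(ims[0][170:320,240:440],(400,300)),cv2.resize(ims[1],(400,300))]))
E
```

```text
clock: 3.38
position: [0.5034, 0.0341, 0.1123]
ee_rot: [0.998, -0.059, 0.003, -0.003]
ft_force: [-0.2, -0.7, 0.4]
grip_width: 0.004
clock: 3.88
position: [0.5286, 0.0298, 0.1121]
ee_rot: [0.998, -0.059, 0.003, -0.003]
ft_force: [0.3, 0.2, -1.3]
grip_width: 0.003
```

View pics/c2.png

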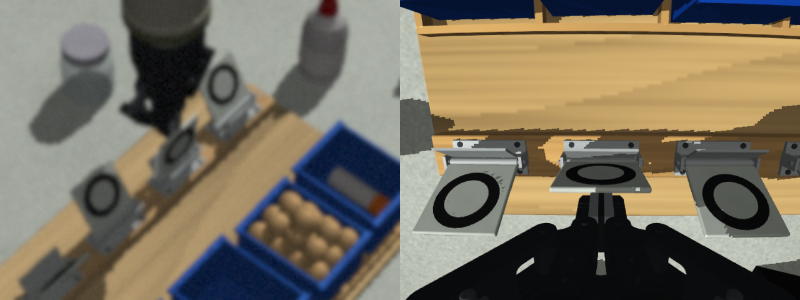

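The plate is turning up in step with the finger, with negligible force. Pushing on past upright.

```bash
python3 -m jog '[[[0.005,-0.001,-0.001],[0,0,0],0],[[0.005,-0.001,-0.001],[0,0,0],0],[[0.005,-0.001,0],[0,0,0],0],[[0.003,0,0],[0,0,0],0],[[0,0,0],[0,0,0],0]]'; python3 - <<'E'
from h import *
ims=[]
for n in ["scene","wrist"]:
    p,d=cams.camera(n); ims.append(p[:,:,::-1])
cv2.imwrite("pics/c3.png",np.hstack([cv2.resize(ims[0][170:320,240:440],(400,300)),cv2.resize(ims[1],(400,300))]))
E
```

```text
clock: 4.6
position: [0.5479, 0.0266, 0.1098]
ee_rot: [0.998, -0.059, 0.003, -0.003]
ft_force: [0.8, 1.1, 0.1]
grip_width: 0.002
```

View pics/c3.png

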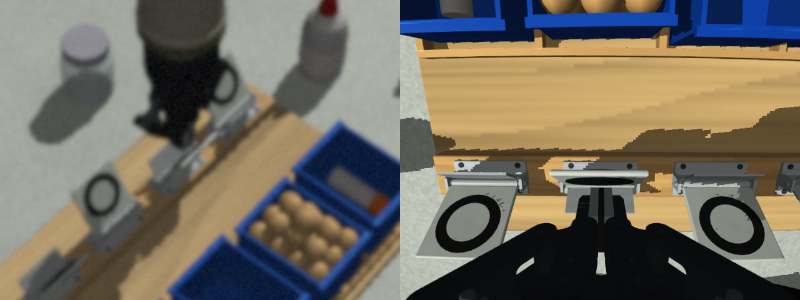

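The plate is now past upright, with the dark disc showing at (600,182). I'll nudge it a little further, then back off, lift and look.

```bash
python3 -m jog '[[[0.004,0,0],[0,0,0],0],[[0.003,0,0],[0,0,0],0]]'; python3 -m jog '[[[-0.02,0.002,0],[0,0,0],0],[[-0.04,0.005,0],[0,0,0],0],[[-0.03,0.004,0.02],[0,0,0],0],[[0,0,0.06],[0,0,0],0],[[-0.01,0,0.06],[0,0,0],0]]'; python3 -m jog '[[[0,-0.055,0.03],[0,0,0],0],[[0,-0.055,0],[0,0,0],0],[[0,-0.055,0],[0,0,0],0],[[0,-0.055,0],[0,0,0],0],[[0,-0.055,0],[0,0,0],0]]';python3 -m jog '[[[0,-0.04,0],[0,0,0],0],[[0,0,0],[0,0,0],0],[[0,0,0],[0,0,0],0]]'; python3 - <<'E'
from h import *
ims=[]
for n in ["scene","top"]:
    p,d=cams.camera(n); ims.append(p[:,:,::-1])
f=lambda x:cv2.resize(x,(400,310),interpolation=cv2.INTER_CUBIC)
t=cv2.imread("pics/top0.png");s=cv2.imread("pics/scene0.png")
A=lambda x:f(x[120:275,235:435]);B=lambda x:f(x[185:340,235:435])
cv2.imwrite("pics/c4.png",np.vstack([np.hstack([B(ims[0]),A(ims[1])]),np.hstack([B(s),A(t)])])[:600])
cv2.imwrite("pics/top4.png",ims[1])
E
```

```text
clock: 4.95
position: [0.5546, 0.0266, 0.1098]
ee_rot: [0.998, -0.059, 0.002, -0.003]
ft_force: [-6.5, 0.6, 1.3]
grip_width: 0.002
clock: 5.58
position: [0.4493, 0.0379, 0.2488]
ee_rot: [0.998, -0.059, -0.002, -0.003]
ft_force: [1.3, -1.5, -0.6]
grip_width: -0.001
clock: 6.2
position: [0.4511, -0.2398, 0.287]
ee_rot: [0.999, -0.054, 0.005, -0.001]
ft_force: [1.6, 0.0, 0.8]
grip_width: -0.001
clock: 6.58
position: [0.45, -0.2848, 0.2865]
ee_rot: [0.998, -0.057, 0.004, -0.001]
ft_force: [-0.0, 0.1, -0.2]
grip_width: 0.001
```

View pics/c4.png

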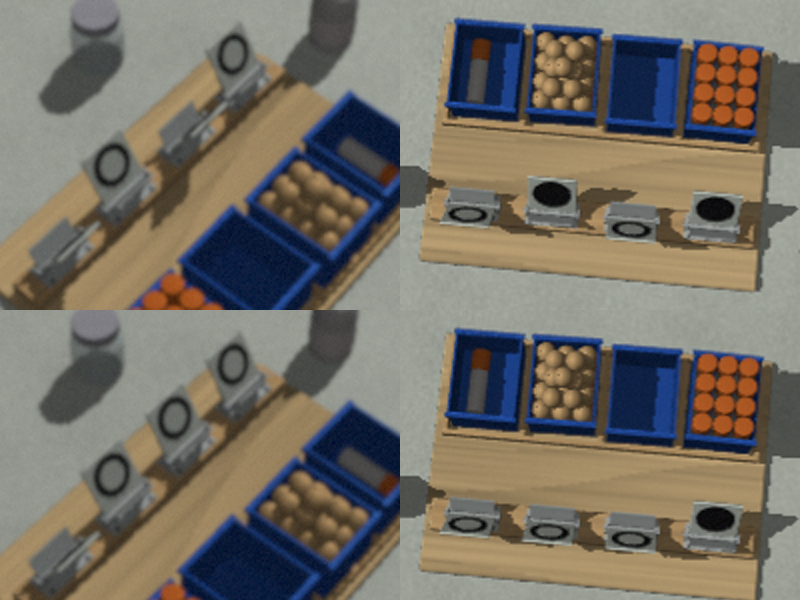

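View pics/top4.png

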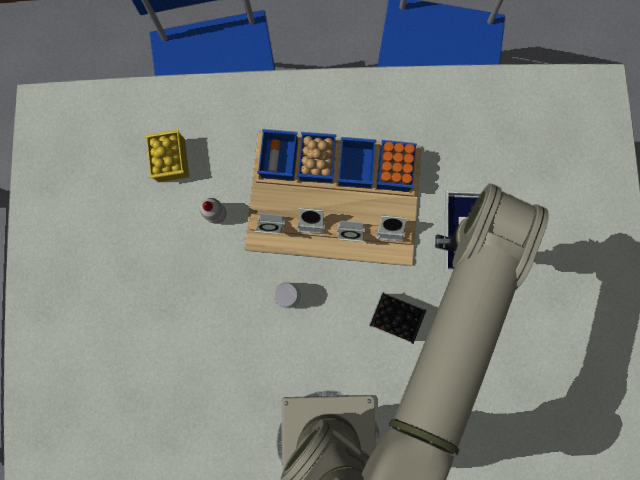

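In the top view, tag 2 at (311,217) now shows its disc and leans like the sticks' tag at (392,225). The tags at (270,225) and (350,232) still show rings. The tubs, jar and bottle haven't moved, and the arm is clear above the tray.

```bash
python3 -c "
from workcell import manip; print(manip.hand_in())"
```

```text
the job is handed in; nothing more can be done
None
```

Only one tag was wrong: the one in front of the beads tub showed its ring. I pushed it back past upright with the shut fingertips, and it now leans towards the beads with its disc up. I then backed off, lifted clear and handed in at about 6.7 s. No verdict is reported.

**Last checks:**
- **Tags:** the camera views show the beads and sticks tags disc up and leaning back alike, and the low and empty tags ring up and leaning forward. I compared the angles by eye and did not measure them.
- **Other objects:** the tubs, jar and bottle look unmoved against the first pictures. In the final top view the arm hid most of the foil tray. The arm only passed above the tray, and the tool was about 0.27 m up when I handed in.
- **Force:** the highest force I read was about 6.5 N, under the 20 N limit. It came on the last nudge, apparently as the tag met its stop. Forces were read only at the end of each move, so a short peak between readings could have been missed.
- **Disagreement:** during the push the tool rode about 8 mm higher than commanded. It still had about 17 mm of overlap with the plate's edge, so it made no difference.

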